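# Break the lid stay and shut the parts case

## Robot

A 6-joint arm with a two-finger parallel gripper is mounted at the origin on a cart in front of the work surface, level with it; the furniture and walls round the work are solid. World frame = base frame: x ahead of the robot, y to its left, z up, the work surface at z = 0. Lengths are in mm, angles in degrees, forces in N, time in s.
With the tool pointing down it reaches from about 300 to 850 mm from the base axis. Payload 4.2 kg.
Tool frame: the origin (TCP) lies between the finger pads; the fingertips stand 19 mm ahead of it and the grasp point (between the pads) is the TCP (env.tips_ahead is the distance from the TCP to the fingertips, in mm); z points along the fingers, y is the direction in which the jaws open and shut (so a half turn about z gives the same grasp; the last joint's range is limited). The gripper opens to 91 mm and grips with 3 to 60 N. Pads are 32 mm wide; open, the fingers measure 118 mm over their backs; the gripper's body (76 mm by 178 mm) begins 60 mm behind the grasp point.
Start: joints at [67.724, 18.312, 89.639, -0, 72.044, -1.146], TCP at [207.288, 536.351, 232.976] pointing down, gripper open.
Joint ranges: [-177.97, 177.97], [-48.28, 115.42], [12.27, 149.76], [-77.06, 257.06], [2.81, 150.46], [-146.56, 146.56]. Speed limits (degrees/s): [147.25, 147.25, 180, 180, 180, 180].

## Interface

Orientations are given as [roll, pitch, yaw] about the fixed x, y, z axes, in that order (R = Rz(yaw) Ry(pitch) Rx(roll)).
In Python, from workcell import telemetry, viewer, job_done, env gives the robot as it stands. The module is installed in compiled form; this text tells all that it offers.
- The arm moves only by the shell command python3 -m jog 'ROWS' [FORCE]. ROWS is JSON, a list of rows, each a list of 3 entries, a list of its own where there are three numbers: the shift along the tool's x, y, z in cm, then the turn about the tool's z in degrees, then the opening, from 0 (shut) to 1 (fully open). A call has 1 to 10 rows; each row shifts and turns the pose as measured when the row begins, along the tool's axes as they then stand; what a row does not reach is not made up. A row lasts 1/8 s, in which the tool goes at most 62.5 mm and 10.7 degrees, less where a joint would pass 70% of its speed; a pose out of reach is approached as far as the arm can. A call is refused whole if a number of a shift passes 6.25 or a number of a turn 10.7, either way. A call with a gripper value outside its range is refused whole. The fingers move at their own pace and stop on an object; FORCE is the grip in N (left out, the last holds). Time passes only in rows, so rows that do not move let the fingers close. It gives the time, the measured TCP pose, the force and the opening at its end, in the units of the state.
- telemetry.state(): the state, without advancing time (a new reading comes with each control period).
- viewer.grab_frame(name): name is "scene" or "top" or "wrist"; returns a dict with "color" (384x512x3 uint8, red, green, blue), "K" (3x3 intrinsics, pixels), "rvec" (rotation vector, rad) and "tvec" (3), from world to camera coordinates, as OpenCV has them. Camera axes: x right, y down, z forward; pixel columns grow to the right and rows downward; lengths in mm; the calibration is good to about 2 mm. The wrist camera is an equidistant fisheye: a pixel r from the principal point sees the ray r / f radians off the axis. A picture is of the moment at which its call begins. There is no depth.
- job_done(): hands the job in, once; it reports no verdict.
The state is a dict: "time_s": time; "qpos": joint angles; "qvel": joint speeds; "effort": joint torques, N m; "ee_pos": TCP position; "ee_rot": TCP orientation; "force": force on the tool from outside, world axes, zero at the start; "torque": the same for the moment, N m; "gripper_width": finger opening in mm.
Only numpy, scipy, OpenCV 4.12 (cv2) and the standard library are available. Lean on these libraries where they do the work, as an engineer would, in place of code of your own. Each camera call takes 0.05 s, during which the arm holds its last target. There are 200 camera calls.

## Task

Shut the blue steel parts case. Its lid is propped open by a locked folding stay on the case's right side: first push the red grip at the stay's knee down, towards the lid's hinge, so that the stay folds, then lower the lid until it is fully shut.

Things in the scene. Friction and masses are not known exactly. Their poses are not given: they have to be found in the camera images.
- stay_knob (a point): Centre of the red grip, 20 mm diameter, 40 mm long, on a level 10 mm steel bar that sticks out to the right from the knee of the folding stay; the grip's inner end is 50 mm outside the case's side. At the start its centre is 130 mm above the bench. Pressed down with 3 to 8 N it swings on a 70 mm link about a pin 47 mm in front of and 52 mm below it: 28 mm down means 19 mm towards the hinge.
- lid_edge (a point): Middle of the front (free) edge of the blue lid, on its outer face. Lid 256 mm wide, 164 mm deep, 14 mm thick; case 160 x 250 x 88 mm. x points along the lid to the hinge, y along the hinge to the case's left, z out of the outer face (up when shut). The hinge axis lies 162 mm along +x and 14 mm along -z from here, 90 mm above the bench. Lid at the start open 1.22 rad.
- stay_knee (a joint): Fold of the stay's knee (rad): 0 = locked against its stop, so that the lid cannot be lowered; 0.17 = dead centre; above 0.5 = well broken; about 2.7 = folded up beside the case with the lid shut. A 28 mm press of the grip gives about 1.0. It stays where it is left.
- case_lid (a joint): Angle of the lid about its hinge at the back of the case (rad): 0 = shut, 1.22 = propped open by the locked stay. The hinge is stiff: with the stay broken the lid stays where it is left (about 1.05 after a 28 mm press of the grip) and is pushed down with 2 to 6 N near its front edge; the stay folds with it.

How it is judged (in metres and radians):
On the way:
1. the stay is broken: its knee is folded by more than 0.5 rad, past dead centre (value of joint stay_knee above 0.5 rad), for 0.2 s.
At the end, for the whole second after the job is handed in: The lid is shut to within 0.08 rad (about 13 mm at its front edge) and at rest (value of joint case_lid below 0.08 rad and velocity of joint case_lid between -0.05 and 0.05 rad/s); the robot touches nothing.
It also fails if it takes over 40 s, if anything falls off the work surface, if the arm or the gripper's body presses on something with over 40 N, if the wrist force passes 120 N, or if a joint passes its speed limit or range.

## Working session

There is one attempt and no reset: what is moved stays moved. The work goes in short steps, Python scripts to look and compute and a shell command to move; the robot and the scene stay as the last step left them, time stands still between calls to the robot, and variables do not carry over. Pictures are saved under pics/ and viewed, about 8 in all and at most 12, crops included, and the job is handed in when it is done.

```bash
mkdir -p pics; python3 - <<'E'
from workcell import telemetry, viewer, env
import cv2,numpy as np,pickle
s=telemetry.state();print({k:np.round(v,2) for k,v in s.items()},env.tips_ahead)
F={n:viewer.grab_frame(n) for n in("scene","top")}
pickle.dump(F,open('f0.pkl','wb'))
for n,f in F.items():
    cv2.imwrite(f'pics/{n}0.png',f['color'][:,:,::-1])
    R=cv2.Rodrigues(np.array(f['rvec'],float))[0];print(n,-R.T@np.ravel(f['tvec']),R[2],f['K'][0][0])
E
```

```text
{'time_s': np.float64(0.0), 'qpos': array([67.72, 18.35, 89.71, -0.  , 72.04, -1.15]), 'qvel': array([-0.04, -0.1 ,  0.08,  0.08, -0.03, -0.08]), 'effort': array([ -0.  , -41.25, -23.2 ,   0.07,   0.05,  -0.  ]), 'ee_pos': array([207.12, 535.9 , 232.14]), 'ee_rot': array([-179.9 ,    0.  ,  158.87]), 'force': array([-0.45, -0.35,  0.13]), 'torque': array([0.02, 0.03, 0.03]), 'gripper_width': np.float64(91.41)} 19.0
scene [ 187.41535841 -432.15038641  833.58885539] [ 0.44024527  0.52840899 -0.72592564] 359.723133428902
top [ 382.08775402   17.56368797 1049.44713743] [ 0.20448701 -0.02066474 -0.97865113] 368.7582390107186
```

View pics/scene0.png

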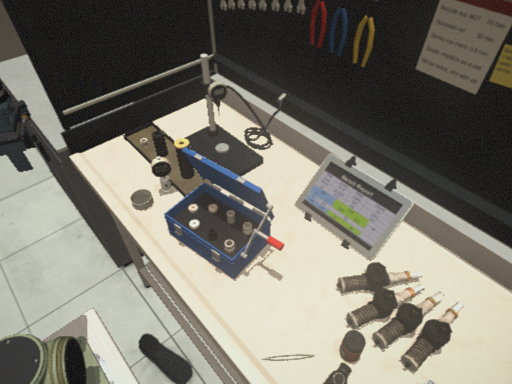

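View pics/top0.png

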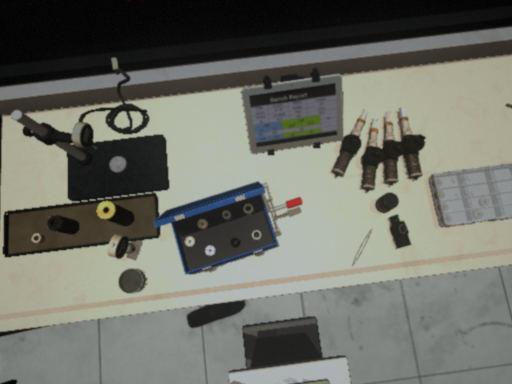

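Scene: open blue case around (220,215), red grip at (275,243). Top: case around (225,230), red grip (294,203), lid edge line from about (158,222) to (266,185).

```bash
cat > h.py <<'E'
import cv2,numpy as np
def ray(f,uv):
    K=np.array(f['K'],float);R=cv2.Rodrigues(np.array(f['rvec'],float))[0];t=np.ravel(f['tvec'])
    d=R.T@np.linalg.solve(K,[uv[0],uv[1],1.]);return -R.T@t,d
def plane(f,uv,z):
    c,d=ray(f,uv);return c+d*(z-c[2])/d[2]
def tri(fa,a,fb,b):
    P=[]
    for f in(fa,fb):
        R=cv2.Rodrigues(np.array(f['rvec'],float))[0];P.append(np.array(f['K'],float)@np.c_[R,np.ravel(f['tvec'])])
    X=cv2.triangulatePoints(P[0],P[1],np.array(a,float).reshape(2,1),np.array(b,float).reshape(2,1));return (X[:3]/X[3]).ravel()
def red(f,roi):
    x0,y0,x1,y1=roi;h=cv2.cvtColor(f['color'],cv2.COLOR_RGB2HSV)
    m=(((h[...,0]<8)|(h[...,0]>172))&(h[...,1]>150)&(h[...,2]>90)).astype(np.uint8)
    k=np.zeros_like(m);k[y0:y1,x0:x1]=1;m*=k
    ys,xs=np.nonzero(m);p=np.c_[xs,ys].astype(np.float32);return cv2.minAreaRect(p),p.mean(0),len(p)
E
python3 - <<'E'
import pickle,cv2,numpy as np
from h import *
F=pickle.load(open('f0.pkl','rb'));S,T=F['scene'],F['top']
rs=red(S,(255,225,300,260));rt=red(T,(275,190,315,220));print(rs,rt)
print('knob tri',tri(S,rs[1],T,rt[1]),plane(S,rs[1],130),plane(T,rt[1],130))
a=S['color'][140:280,155:295,::-1];b=T['color'][170:280,145:310,::-1]
cv2.imwrite('pics/c1.png',cv2.resize(a,None,fx=4,fy=4,interpolation=2))
cv2.imwrite('pics/c2.png',cv2.resize(b,None,fx=4.8,fy=4.8,interpolation=2))
E
```

```text
(((274.5882263183594, 242.35293579101562), (15.091875076293945, 6.173948764801025), 30.963754653930664), array([274.68085, 242.38298], dtype=float32), 94) (((293.807373046875, 202.3578338623047), (5.938523769378662, 14.5589599609375), 73.3007583618164), array([293.80234, 202.31395], dtype=float32), 86)
knob tri [555.68573901 -67.65774747 135.13094434] [558.05054309 -64.85422058 130.        ] [556.95946897 -68.2987452  130.        ]
```

View pics/c1.png

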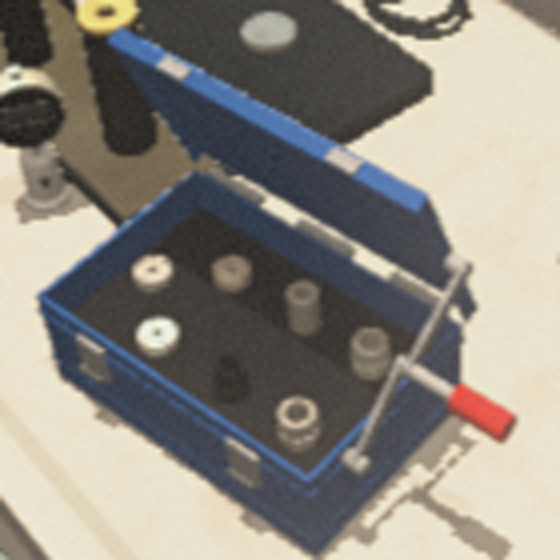

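View pics/c2.png

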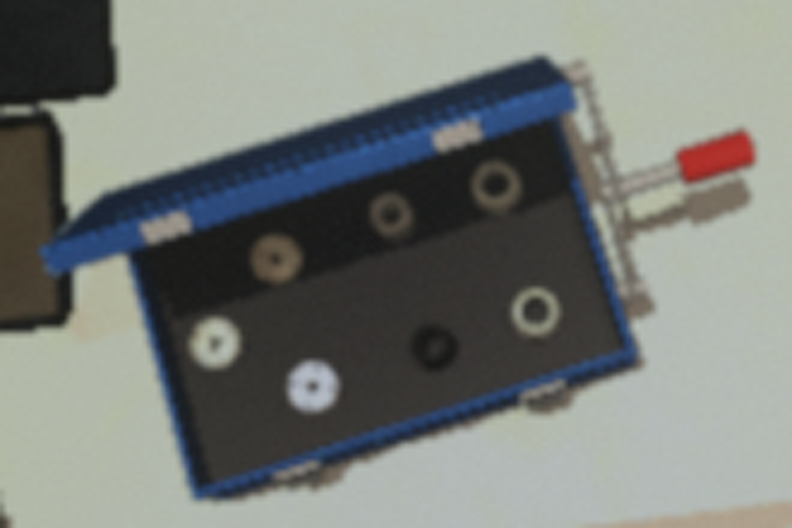

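Crops show the lid's front strip: c1 corners (115,32)–(428,190); c2 outer line (42,252)–(572,85); the box's front rim in c2 (195,495)–(635,358). The red grip is at c2 (716,155) and is free all round.

```bash
python3 - <<'E'
import pickle
from h import *
from workcell import telemetry
F=pickle.load(open('f0.pkl','rb'));S,T=F['scene'],F['top']
t=lambda u,v:(145+(u+.5)/4.8-.5,170+(v+.5)/4.8-.5)
s=lambda u,v:(155+(u+.5)/4-.5,140+(v+.5)/4-.5)
L,R=plane(T,t(42,252),247),plane(T,t(572,85),247)
print('lid top',L,R,np.linalg.norm(L-R));print('tri',tri(S,s(115,32),T,t(42,252)),tri(S,s(428,190),T,t(572,85)))
A,B=plane(T,t(195,495),88),plane(T,t(635,358),88);print('box front',A,B,np.linalg.norm(A-B))
for a,b in((L,R),(A,B)):
  d=a-b;print('yaw of y-axis',np.degrees(np.arctan2(d[1],d[0])))
st=telemetry.state();print(st['ee_rot'])
E
```

```text
lid top [529.85632384 254.99602763 247.        ] [577.12874287   4.47911049 247.        ] 254.93804614515085
tri [529.16574041 255.78732075 245.57100395] [576.17572593   4.16846795 254.24972781]
box front [418.10833537 229.15850028  88.        ] [460.69180777 -13.11805463  88.        ] 245.99040871537392
yaw of y-axis 100.68603345823189
yaw of y-axis 99.96870771698275
[-1.79910827e+02 -1.35680975e-03  1.58870872e+02]
```

```bash
python3 -m jog '[[[0,0,-3],10,0],[[0,0,-3],10,0],[[0,0,-3],10,0],[[0,0,-3],10,0],[[0,0,0],10,0],[[0,0,0],8.5,0]]'
cat > w.py <<'E'
import sys
from h import *
from workcell import telemetry
from scipy.spatial.transform import Rotation as Ro
s=telemetry.state();R=Ro.from_euler('xyz',s['ee_rot'],degrees=True);p=np.array(s['ee_pos'])
print('t',round(s['time_s'],2),'pos',p.round(1),'rot',np.round(s['ee_rot'],2),'F',np.round(s['force'],1),'q',np.round(s['qpos'],1),'w',round(s['gripper_width'],1))
if len(sys.argv)>3: print('tool shift cm',(R.inv().apply(np.array(sys.argv[1:4],float)-p)/10).round(2))
E
python3 w.py 550 -67.5 345
```

```text
time_s: 0.85
ee_pos: [206.7, 535.1, 352.6]
ee_rot: [-179.7, 0.5, 98.4]
force: [0.3, -0.2, 0.9]
gripper_width: 34.2
t 0.85 pos [206.7 535.1 352.6] rot [-179.73    0.46   98.44] F [ 0.3 -0.2  0.9] q [67.7 15.8 76.4 -0.  88.4 59.3] w 34.2
tool shift cm [-64.63  25.12   1.15]
```

```bash
python3 -m jog '[[[-5.4,2.1,0],-2,0],[[-5.4,2.1,0],0,0],[[-5.4,2.1,0],0,0],[[-5.4,2.1,0],0,0],[[-5.4,2.1,0],0,0],[[-5.4,2.1,0],0,0],[[-5.4,2.1,0],0,0],[[-5.4,2.1,0],0,0],[[-5.4,2.1,0],0,0],[[-5.4,2.1,0],0,0]]'; python3 w.py 550 -67.5 345
```

```text
time_s: 2.1
ee_pos: [516.7, 29.3, 351.9]
ee_rot: [-179.5, 0.6, 100.9]
force: [0.9, 0.4, -0.2]
gripper_width: 0.3
t 2.1 pos [516.7  29.3 351.9] rot [-179.5     0.58  100.91] F [ 0.9  0.4 -0.2] q [ 2.4 10.3 83.7 -0.7 86.4 -8.5] w 0.3
tool shift cm [-10.12   1.45   0.79]
```

```bash
python3 -m jog '[[[-5.1,1.2,0],0,0],[[-5.1,1.2,0],0,0],[[0,0,5],0,0],[[0,0,5],0,0],[[0,0,4],0,0],[[0,0,0],0,0]]'; python3 w.py 559 -67 169
python3 - <<'E'
from workcell import viewer
import cv2
a=viewer.grab_frame('scene')['color'][140:280,155:295,::-1];b=viewer.grab_frame('top')['color'][150:255,220:360,::-1]
a,b=[cv2.resize(i,(400,int(400*i.shape[0]/i.shape[1])),interpolation=2) for i in(a,b)]
b=cv2.copyMakeBorder(b,0,100,0,0,0);cv2.imwrite('pics/p1.png',cv2.hconcat([a,b]))
E
```

```text
time_s: 2.85
ee_pos: [560.8, -76.6, 206.0]
ee_rot: [-179.3, 0.5, 100.5]
force: [0.5, -0.2, 0.0]
gripper_width: 0.6
t 2.85 pos [560.8 -76.6 206. ] rot [-179.34    0.54  100.46] F [ 0.5 -0.2  0. ] q [ -8.5  18.8  93.   -0.8  68.7 -18.7] w 0.6
tool shift cm [1.01 0.04 3.69]
```

View pics/p1.png

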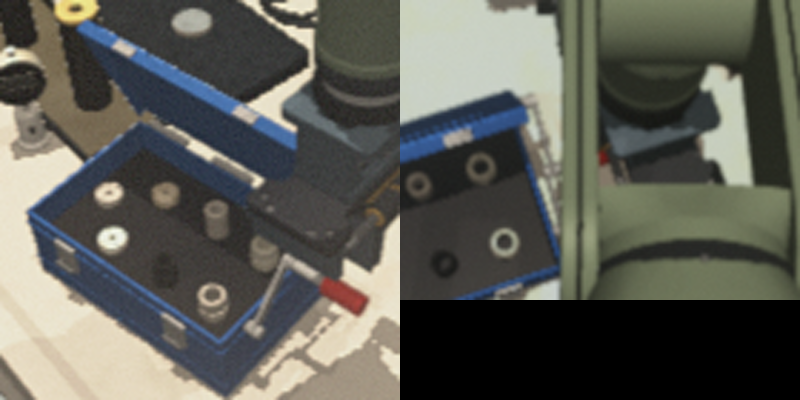

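The left view shows the gripper body near the lid's right end, with the red grip at (345,295) still clear; the fingers are half hidden. I'll check where the tip should project and look with the wrist camera.

```bash
python3 -m jog '[[[1,0,2],0,0],[[0,0,0.5],0,0]]'; python3 w.py 559 -67 169
python3 - <<'E'
from workcell import viewer,telemetry
from h import *
f=viewer.grab_frame('scene');p=np.array(telemetry.state()['ee_pos'])
for q in (p,p-[0,0,19],[557,-67.5,130]):
    u=cv2.projectPoints(np.array([q],float),np.array(f['rvec'],float),np.array(f['tvec'],float),np.array(f['K'],float),None)[0].ravel();print(u,(u-[155,140])*400/140)
a=f['color'][140:280,155:295,::-1];a=cv2.resize(a,(400,400),interpolation=2)
w=viewer.grab_frame('wrist')['color'][:,:,::-1];w=cv2.resize(w,(400,300));w=cv2.copyMakeBorder(w,0,100,0,0,0)
cv2.imwrite('pics/p2.png',cv2.hconcat([a,w]))
E
```

```text
time_s: 3.2
ee_pos: [564.8, -67.4, 189.7]
ee_rot: [179.6, 0.9, 100.5]
force: [-1.0, -0.0, -0.3]
gripper_width: 0.2
t 3.2 pos [564.8 -67.4 189.7] rot [179.65   0.89 100.48] F [-1.  -0.  -0.3] q [ -7.6  19.2  94.8  -0.8  65.4 -17.7] w 0.2
tool shift cm [ 0.18 -0.58  2.06]
[278.61200006 225.77974865] [353.17714303 245.08499614]
[278.3290051  230.92864841] [352.36858601 259.79613832]
[275.11539158 243.28329088] [343.18683309 295.0951168 ]
```

View pics/p2.png

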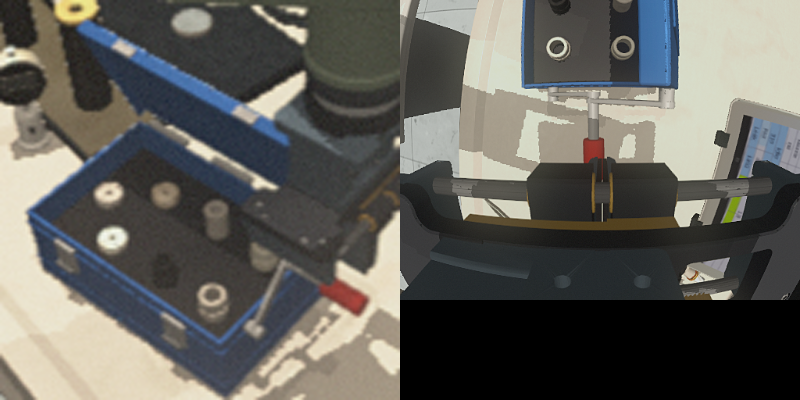

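Wrist view: the closed fingers (603,190) sit right over the red grip (594,150), slightly to the hinge side, jaws across the grip. I'll press down now along the arc.

```bash
python3 -m jog '[[[0,-0.5,1.5],0,0],[[0,0,1.2],0,0],[[0,0.2,0.6],0,0],[[0,0.4,0.6],0,0],[[0,0.4,0.6],0,0],[[0,0.4,0.6],0,0]]'; python3 w.py 559 -67 128
```

```text
time_s: 4.05
ee_pos: [579.8, -67.0, 141.0]
ee_rot: [178.9, 1.0, 100.4]
force: [0.2, 1.2, 4.3]
gripper_width: 0.7
t 4.05 pos [579.8 -67.  141. ] rot [178.88   1.01 100.37] F [0.2 1.2 4.3] q [ -7.4  22.5  97.3  -0.7  58.8 -17.4] w 0.7
tool shift cm [ 0.39 -2.07  1.25]
```

```bash
python3 -m jog '[[[0,-0.5,0.6],0,0],[[0,-0.2,0.6],0,0],[[0,0,0.5],0,0],[[0,0,0],0,0],[[0,0,0],0,0]]'; python3 w.py 577 -67 127
```

```text
time_s: 4.68
ee_pos: [585.9, -65.8, 128.6]
ee_rot: [177.2, 1.1, 100.3]
force: [0.8, 1.5, 3.5]
gripper_width: 0.5
t 4.67 pos [585.9 -65.8 128.6] rot [177.19   1.11 100.26] F [0.8 1.5 3.5] q [ -7.4  23.   98.7  -0.2  55.3 -17.6] w 0.5
tool shift cm [ 0.04 -0.9   0.11]
```

```bash
python3 -m jog '[[[0,-0.3,-3],0,0],[[0,-0.5,-4],0,0],[[0,-0.5,-5],0,0],[[0,0,-5],0,0]]'; python3 w.py
python3 - <<'E'
from workcell import viewer
import cv2
a=viewer.grab_frame('scene')['color'][140:280,155:295,::-1];a=cv2.resize(a,(400,400),interpolation=2)
w=viewer.grab_frame('wrist')['color'][:,:,::-1];w=cv2.resize(w,(400,300));w=cv2.copyMakeBorder(w,0,100,0,0,0)
cv2.imwrite('pics/p3.png',cv2.hconcat([a,w]))
E
```

```text
time_s: 5.18
ee_pos: [558.0, -68.1, 292.8]
ee_rot: [178.7, 1.0, 100.3]
force: [0.5, 0.3, -0.6]
gripper_width: 0.2
t 5.17 pos [558.  -68.1 292.8] rot [178.7    0.96 100.31] F [ 0.5  0.3 -0.6] q [ -7.8  14.6  86.3  -0.5  77.5 -18.1] w 0.2
```

View pics/p3.png

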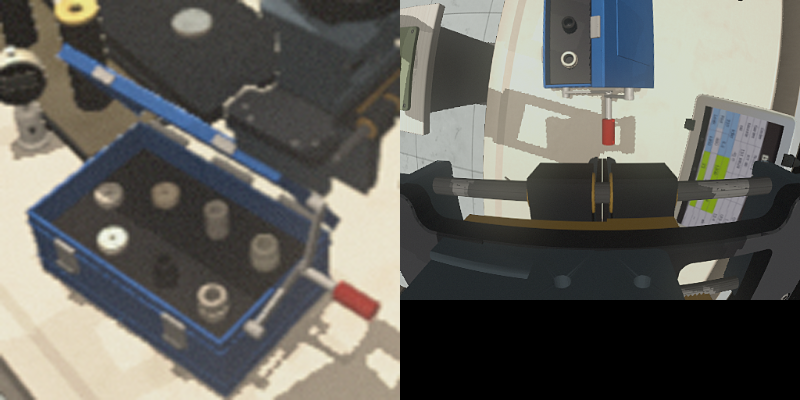

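The knee has folded: the grip sits lower at (355,300) and the lid has dropped, its edge now at (280,175). Next, move over the lid behind its free edge.

```bash
python3 -m jog '[[[4.5,1.4,-2],0,0],[[4.7,1.4,0],0,0],[[4.7,1.4,0],0,0],[[0,0,2],0,0],[[0,0,2],0,0],[[0,0,0],0,0]]'; python3 w.py 575.5 78 247
python3 - <<'E'
from h import *
H=np.array([605,83.5]);hx=np.array([.984,.18])
for th in(1,.8,.6,.4,.2,0):
    f=138*np.cos(th)-14*np.sin(th)-13.5;z=90+138*np.sin(th)+14*np.cos(th);print(th,'front',round(f),(H-f*hx).round(0),'TCPz',round(z+19))
E
```

```text
time_s: 6.02
ee_pos: [573.3, 75.6, 265.7]
ee_rot: [179.3, 1.5, 100.2]
force: [-0.4, 0.0, 0.3]
gripper_width: 0.0
t 6.03 pos [573.3  75.6 265.7] rot [179.27   1.48 100.21] F [-0.4  0.   0.3] q [ 7.2 17.2 86.6 -1.5 75.5 -2.7] w 0.0
tool shift cm [0.24 0.24 1.87]
1 front 49 [557.  75.] TCPz 233
0.8 front 73 [534.  70.] TCPz 218
0.6 front 92 [514.  67.] TCPz 198
0.4 front 108 [499.  64.] TCPz 176
0.2 front 119 [488.  62.] TCPz 150
0 front 124 [482.  61.] TCPz 123
```

```bash
python3 -m jog '[[[0,-0.8,2.4],0,0],[[0,-0.8,0.9],0,0],[[0,-1.2,0.8],0,0],[[0,-1.2,0.8],0,0]]'; python3 w.py 534 70 218
```

```text
time_s: 6.52
ee_pos: [537.2, 66.6, 218.0]
ee_rot: [178.7, 1.5, 100.1]
force: [3.0, 2.0, 1.1]
gripper_width: 0.4
t 6.53 pos [537.2  66.6 218. ] rot [178.75   1.52 100.1 ] F [3.  2.  1.1] q [ 6.7 15.2 96.4 -1.6 67.1 -2.8] w 0.4
tool shift cm [ 0.39 -0.26 -0.02]
```

Contact at about 4 N, as planned. Carry on along the arc.

```bash
python3 -m jog '[[[0,-1.1,0.9],0,0],[[0,-1,1.1],0,0],[[0,-0.8,1.1],0,0],[[0,-0.7,1.2],0,0]]'; python3 w.py 499 64 176
```

```text
time_s: 7.02
ee_pos: [502.8, 58.9, 175.8]
ee_rot: [178.3, 1.5, 100.0]
force: [0.1, 1.0, 1.8]
gripper_width: 0.8
t 7.03 pos [502.8  58.9 175.8] rot [178.33   1.53 100.04] F [0.1 1.  1.8] q [  6.3  14.  104.7  -1.6  59.5  -3. ] w 0.8
tool shift cm [ 0.57 -0.28 -0.05]
```

```bash
python3 -m jog '[[[0,-0.5,1.2],0,0],[[0,-0.5,1.3],0,0],[[0,-0.3,1.2],0,0],[[0,-0.2,0.9],0,0],[[0,0,0.5],0,0]]'; python3 w.py 482 61 122
```

```text
time_s: 7.65
ee_pos: [487.5, 54.7, 123.0]
ee_rot: [178.5, 1.5, 100.0]
force: [-17.6, -1.6, 59.9]
gripper_width: 0.4
t 7.65 pos [487.5  54.7 123. ] rot [178.53   1.51 100.03] F [-17.6  -1.6  59.9] q [  6.   16.  110.8  -1.8  51.7  -3. ] w 0.4
tool shift cm [ 0.72 -0.43  0.07]
```

Bottomed out (60 N at the fingertips); back off and check.

```bash
python3 -m jog '[[[0,0,-1],0,0],[[0,0,-3],0,0],[[0,0,-5],0,0],[[0,-2,-5],0,0],[[0,-4,-4],0,0],[[0,0,0],0,0],[[0,0,0],0,0]]'; python3 w.py
python3 - <<'E'
from workcell import viewer
import cv2
a=viewer.grab_frame('scene')['color'][140:280,155:295,::-1];a=cv2.resize(a,(400,400),interpolation=2)
w=viewer.grab_frame('wrist')['color'][:,:,::-1];w=cv2.resize(w,(400,300));w=cv2.copyMakeBorder(w,0,100,0,0,0)
cv2.imwrite('pics/p4.png',cv2.hconcat([a,w]))
E
```

```text
time_s: 8.52
ee_pos: [423.0, 46.9, 304.6]
ee_rot: [178.6, 1.7, 100.1]
force: [-0.7, 0.9, -0.3]
gripper_width: 0.3
t 8.53 pos [423.   46.9 304.6] rot [178.61   1.69 100.07] F [-0.7  0.9 -0.3] q [  6.    1.4 100.5  -1.6  76.6  -3.8] w 0.3
```

View pics/p4.png

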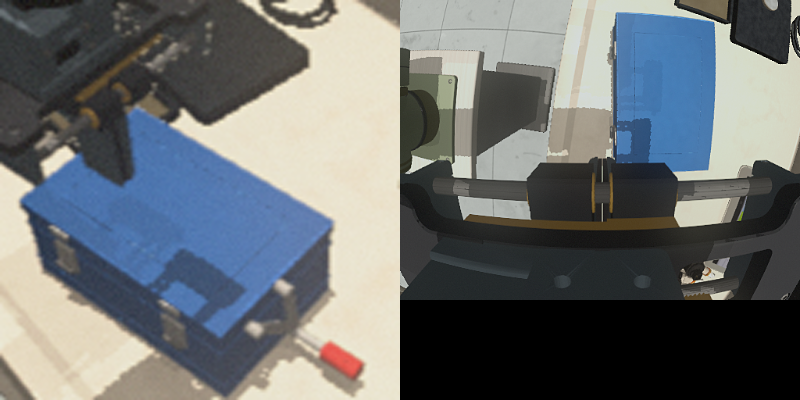

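The lid lies flat on the case, with its front corner at (210,335) and no gap at the rim. The stay is folded and the arm is clear. The tips bottomed at z = 104 mm, which is the shut lid's height.

```bash
python3 -c "
from workcell import job_done;job_done()"
```

```text
the job is handed in; nothing more can be done
```

The case is shut and the job is handed in, at about 8.6 s of the 40 s allowed. I pressed the red grip down about 30 mm with the closed fingertips, which folded the stay. Then I pushed the lid down its arc from behind its free edge.

**Last checks:**
- **Lid:** it lies flat on the case with no visible gap at the rim. The fingertips stopped at 104 mm, which is the height of the shut lid.
- **Stay:** it looks folded in the pictures. I had no joint reading for it, so the fold of more than 0.5 rad rests on the 30 mm press and the view after it.
- **Arm:** it is about 180 mm above the lid and the wrist force is below 1.5 N, so it touches nothing.

**Force spike:** when the lid bottomed out, the force briefly reached about 62 N. It was a fingertip contact and below the 120 N wrist limit. It was over 40 N, but that limit is for the arm and the gripper's body.

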